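# Zero the depth comparator on its master, then gauge the capping bell

## Robot

A 6-joint arm with a two-finger parallel gripper is mounted at the origin on the work surface. World frame = base frame: x ahead of the robot, y to its left, z up, the work surface at z = 0. Lengths are in mm, angles in degrees, forces in N, time in s.
With the tool pointing down it reaches from about 350 to 850 mm from the base axis. Payload 8.1 kg.
Tool frame: the origin (TCP) lies on the centre line of the jaws, within the pads' length; the fingertips stand r.tip_extent ahead of it and the grasp point (between the pads) lies 8 mm behind it (r.tip_extent is the distance from the TCP to the fingertips, in mm); z points along the fingers, y is the direction in which the jaws open and shut (so a half turn about z gives the same grasp; the last joint's range is limited). The gripper opens to 85 mm and grips with 20 to 120 N. Pads are 22 mm wide; open, the fingers measure 114 mm over their backs; the gripper's body (76 mm by 85 mm) begins 54 mm behind the grasp point. The pads swing forward as they close: fully open they stand 13 mm farther back than shut.
Start: joints at [-78.174, 7.471, 85.268, -0, 87.261, -4.893], TCP at [172.626, -574.635, 242.292] pointing down, gripper open.
Joint ranges: [-169.43, 169.43], [-51.17, 129.36], [1.28, 143.12], [-76.62, 256.62], [0, 156.53], [-152.29, 152.29]. Speed limits (degrees/s): [136.94, 136.94, 159.86, 180, 180, 180].

## Interface

Orientations are given as [roll, pitch, yaw] about the fixed x, y, z axes, in that order (R = Rz(yaw) Ry(pitch) Rx(roll)).
In Python, from bench import sense, optics, hand_in, spotter, r gives the robot as it stands.
- The arm moves only by the tool apply_moves, never from a script. Its argument "series" is a list of rows, each a list of 3 entries, a list of its own where there are three numbers: the opening, from 0 (shut) to 1 (fully open), then the shift along the world's x, y, z in m, then the turn about the world's z in rad. In form: [[grip, [x, y, z], turn], ...]. A call has 1 to 5 rows; each row is the pose to reach, as a shift and turn from the pose measured when the call began; what a row does not reach only later rows make up. A row lasts 1/8 s, in which the tool goes at most 62.5 mm and 10.7 degrees, less where a joint would pass 70% of its speed; a pose out of reach is approached as far as the arm can. A call with a gripper value outside its range is refused whole. The fingers move at their own pace and stop on an object; "grip_force" is the grip in N (left out, the last holds). Time passes only in rows, so rows that repeat a pose let the fingers close. It gives the time, the measured TCP pose, the force and the opening at its end, in the units of the state.
- sense(): the state, without advancing time (a new reading comes with each control period).
- optics.snapshot(name): name is "side" or "top" or "wrist"; returns a dict with "color" (400x640x3 uint8, blue, green, red), "intrinsics" (3x3 intrinsics, pixels), "rvec" (rotation vector, rad) and "tvec" (3), from world to camera coordinates, as OpenCV has them. Camera axes: x right, y down, z forward; pixel columns grow to the right and rows downward; lengths in mm; the calibration is good to about 2 mm. A picture is of the moment at which its call begins. There is no depth.
- hand_in(): hands the job in, once; it reports no verdict.
Trained networks look in a picture, given as the dict that the camera call returned (one of the last four; its "shot" number tells which), for a name from the list of things; names that differ only in an ending like _2 or _b are one class to them, and where a whole thing is asked for, a point or a joint stands for the part that bears it (a point fixed in the world has none). Each returns a list of dicts, best first, with "p" (0 to 1); they miss things now and then, are a little off and sometimes report something else, mostly with a low value. They report only what shows in the picture. A call takes as long as a camera call. They do not tell look-alikes from the thing itself.
- spotter.search_frame(picture, query): "xyz" ([x, y, z] in mm, in the coordinates of the camera as it stood for that picture, good to about 4 mm: the middle of the surface that is visible of it).
- spotter.masks_of(picture, query): "mask" (400x640 bool, what is visible of it).
The state is a dict: "time": time; "joint_pos": joint angles; "qd": joint speeds; "joint_efforts": joint torques, N m; "tool_pos": TCP position; "tcp_rot": TCP orientation; "ft_force": force on the tool from outside, world axes, zero at the start; "wrist_torque": the same for the moment, N m; "finger_gap": finger opening in mm.
Only numpy, scipy, OpenCV 4.12 (cv2) and the standard library are available. Lean on these libraries where they do the work, as an engineer would, in place of code of your own. Each camera call takes 0.05 s, during which the arm holds its last target.

## Task

The square setting master is standing on the depth comparator: with it still in place, press the zero key fully down and let it up again. Then lift the master straight off the stylus and stand it upright in its wooden tray, and gently lower the large capping bell over the stylus in its place so that it sits flat on the anvil, roughly centred. Never press the zero key without the master on the anvil.

Things in the scene. Friction and masses are not known exactly. Their poses are not given: they have to be found in the camera images.
- comparator: Fixed grey plate 180 x 170 mm. Origin on the bench under the stylus axis, z up. Round steel anvil, 90 mm across, at the origin, top 24 mm above the bench; sprung stylus through it, 8 mm across, 34 mm above the anvil when free, pushed down 6 mm by a master or bell's own weight. Zero key at x 0, y -85 mm: round grey button 32 mm across, black housing. Flat dial at x +90 mm, top 42 mm above the bench.
- zero_key (a joint): Travel of the comparator's zero key in m: 0 up, 0.006 fully down; it moves straight down, counts as pressed beyond 0.004 and springs back. Full travel takes about 5 N. When up, its top is 38 mm above the bench.
- master: Setting master, loose, plain steel, about 0.4 kg: square block 56 x 56 x 38 mm tall with a cavity 44 x 44 mm, 28 mm deep, in its underside; on top a square handle 24 x 24 mm, from 38 to 68 mm above the underside, faces parallel to the block's. Origin: centre of the underside; z up, x and y along the sides. Starts standing on the anvil over the stylus.
- bell: Large capping bell, loose, plain steel, about 0.35 kg: round cup upside down, 56 mm across, 38 mm tall, bore 44 mm across and 28 mm deep, open below; on top a round shank 24 mm across, from 38 to 68 mm above the underside. Origin: centre of the underside, z up. Stands on the bench near two others, not wanted: a smaller bell (38 mm across) and a plain cylinder without shank; in any order.
- tray: The master's shallow square wooden tray, fixed, empty: 122 x 122 mm outside, rim 14 mm high, inner floor 110 x 110 mm, 6 mm above the bench. Origin: centre of its underside, z up, x and y along the sides.
There are look-alikes about, which are no part of the job. Several things have the shape of the tray; the one meant has the colours described above.

How it is judged:
By the outcome, as a careful person would: the job done as asked, in the order asked, and still so for the second after the job is handed in, with the robot touching nothing.
It also fails if it takes over 70 s, if anything falls off the work surface, if the arm or the gripper's body presses on something with over 40 N, if the wrist force passes 120 N, or if a joint passes its speed limit or range.

## Working session

There is one attempt and no reset: what is moved stays moved. The work goes in short steps, Python scripts to look and compute and a tool call to move; the robot and the scene stay as the last step left them, time stands still between calls to the robot, and variables do not carry over. Pictures are saved under pics/ and viewed, and the job is handed in when it is done.

Besides the shell and the picture viewer there is one more tool, called after ">>>" as a command line: name --argument value ..., lists and objects as JSON in quotes. apply_moves: Moves the arm, as the interface text tells. Its arguments: {"type":"object","properties":{"series":{"type":"array"},"grip_force":{"type":"number"}},"required":["series"]}

```bash
ls; mkdir -p pics; python3 - <<'E'
from bench import sense, optics, spotter, r
import cv2
s=sense();print(s, r.tip_extent)
for n in ("side","top","wrist"):
    p=optics.snapshot(n);cv2.imwrite(f"pics/{n}0.png",p["color"]);print(n,p["intrinsics"],p["rvec"],p["tvec"])
E
```

```text
pics
{'time': 0.0, 'joint_pos': array([-7.81762067e+01,  7.51438375e+00,  8.53292824e+01,  7.59823878e-04,
        8.72601559e+01, -4.89346442e+00]), 'qd': array([-0.10052075,  0.04651955, -0.00433159,  0.10497943,  0.07266402,
        0.07254318]), 'joint_efforts': array([-1.43271977e-04, -5.69404435e+01, -5.00547159e+01, -2.67096984e-04,
        1.50760717e-02,  1.76667163e-05]), 'tool_pos': array([ 172.50458034, -574.12545228,  241.25191891]), 'tcp_rot': array([-1.79896621e+02, -9.61247764e-03,  1.67172120e+01]), 'ft_force': array([ 0.40536442,  0.10862681, -0.04407335]), 'wrist_torque': array([-0.01090405, -0.01899359,  0.03518074]), 'finger_gap': 85.24894723876616} 11.0
side [[418.81063525   0.         317.99671929]
 [  0.         418.81063525 193.73329779]
 [  0.           0.           1.        ]] [ 0.18143782 -2.9114157   1.04728527] [ 467.14733319  123.81484609 1061.4454492 ]
top [[487.46887419   0.         318.99525626]
 [  0.         487.46887419 195.15984332]
 [  0.           0.           1.        ]] [ 2.11628036 -2.17327115  0.11751964] [ -23.40362946  515.79193029 1347.77870705]
wrist [[295.18205715   0.         321.64345083]
 [  0.         295.18205715 202.95731626]
 [  0.           0.           1.        ]] [-2.31766049  1.72451993  0.26552737] [-597.57652403  -38.42421478  380.6414412 ]
```

View pics/side0.png

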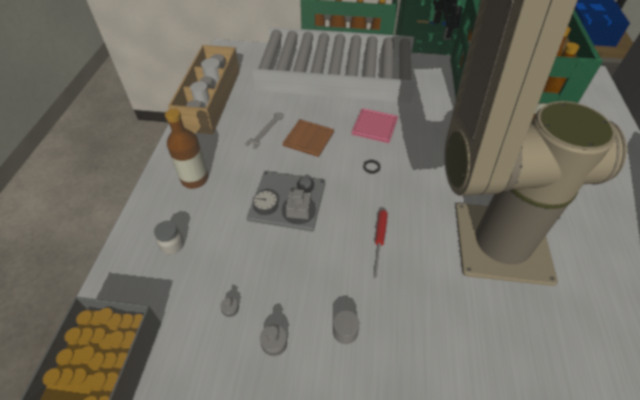

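View pics/top0.png

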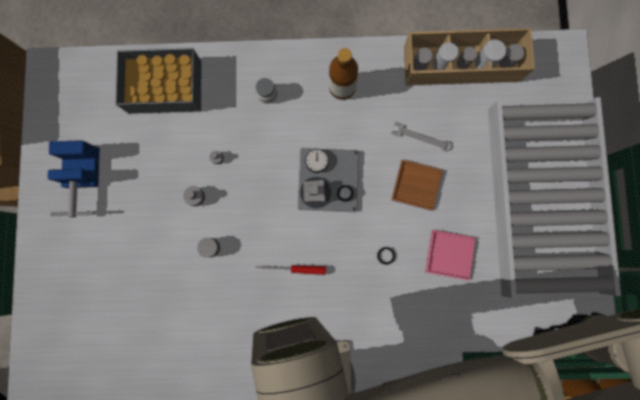

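View pics/wrist0.png

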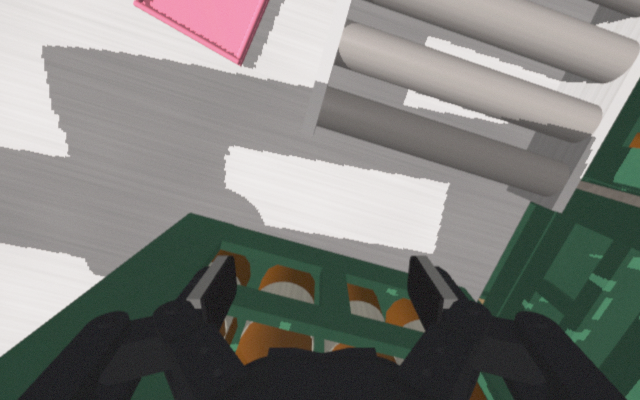

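```bash
cat > h.py <<'E'
from bench import sense, optics, spotter, r
import cv2, numpy as np
def cam(p):
    R,_=cv2.Rodrigues(np.array(p["rvec"],float));t=np.array(p["tvec"],float).reshape(3);return R,t,np.array(p["intrinsics"],float)
def back(p,uv,z):
    R,t,K=cam(p);d=R.T@np.linalg.inv(K)@np.array([uv[0],uv[1],1.0]);c=-R.T@t
    return c+d*(z-c[2])/d[2]
def proj(p,X):
    R,t,K=cam(p);return cv2.projectPoints(np.array(X,float).reshape(-1,3),R,t,K,None)[0].reshape(-1,2)
def toW(p,x):
    R,t,K=cam(p);return R.T@(np.array(x,float).reshape(3)-t)
E
python3 - <<'E'
from h import *
np.set_printoptions(precision=1,suppress=True)
p=optics.snapshot("top")
for q in ("comparator","zero_key","master","bell","tray"):
    for n in spotter.search_frame(p,q): print(q,round(n["p"],2),toW(p,n["xyz"]),proj(p,toW(p,n["xyz"])))
c=p["color"]
cv2.imwrite("pics/t1.png",cv2.resize(c[135:270,180:480],None,fx=2.66,fy=2.66,interpolation=cv2.INTER_CUBIC))
R,t,K=cam(p);print("cam",-R.T@t)
p=optics.snapshot("side")
for q in ("comparator","zero_key","master","bell","tray"):
    for n in spotter.search_frame(p,q): print(q,round(n["p"],2),toW(p,n["xyz"]),proj(p,toW(p,n["xyz"])))
c=p["color"]
cv2.imwrite("pics/s1.png",cv2.resize(c[160:360,200:400],None,fx=3,fy=3,interpolation=cv2.INTER_CUBIC))
E
```

```text
comparator 0.66 [575.6 -74.4  13. ] [[331.5 174.9]]
zero_key 0.55 [ 519.3 -103.6   40.9] [[342.5 192.6]]
master 0.61 [516.9 -21.6  62.8] [[313.2 193.2]]
bell 0.65 [522.7 314.9  37.6] [[195.  195.7]]
tray 0.84 [ 541.2 -319.1    3.3] [[416.5 184.8]]
tray 0.61 [ 337.7 -398.     7.9] [[448.5 255. ]]
tray 0.61 [523.5 316.1  37.7] [[194.6 195.4]]
cam [ 336.2  -62.5 1402.2]
comparator 0.94 [580.8 -47.8  18. ] [[279.5 201.3]]
zero_key 0.47 [ 522.2 -106.6   41.3] [[304.1 181.2]]
master 0.81 [524.8  -8.   63.5] [[297.2 204.4]]
bell 0.63 [521.  335.4  40.1] [[273.4 342.3]]
tray 0.9 [ 543.  -320.3    6.4] [[307.7 136.7]]
tray 0.75 [ 343.4 -395.5   10.1] [[373.2 125.1]]
```

View pics/t1.png

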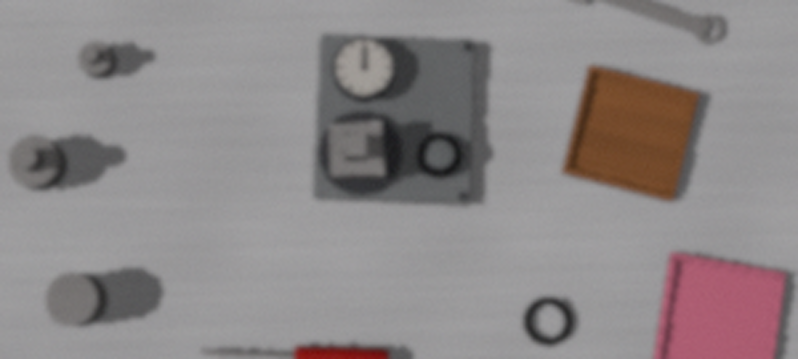

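View pics/s1.png

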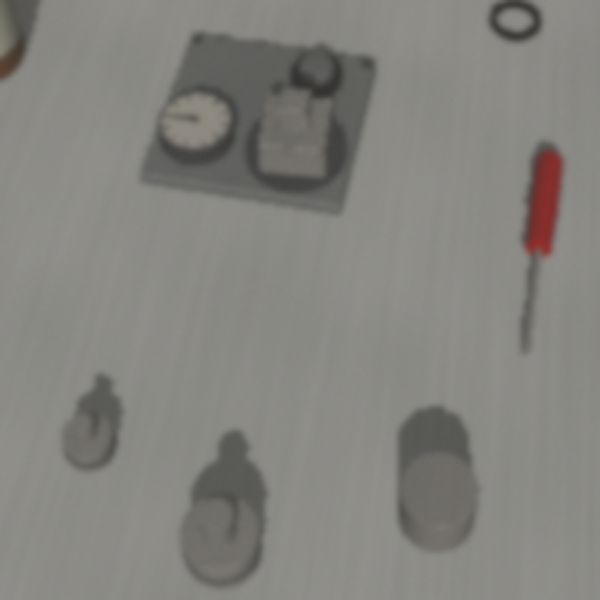

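```bash
python3 - <<'E'
from h import *
np.set_printoptions(precision=3,suppress=True)
from scipy.spatial.transform import Rotation as Ro
p=optics.snapshot("wrist");s=sense()
R,t,K=cam(p);c=-R.T@t;T=Ro.from_euler("xyz",s["tcp_rot"],degrees=True).as_matrix()
print(c,s["tool_pos"],T.T@(c-s["tool_pos"]),T.T@R.T, "jaw dir",T[:,1])
E
```

```text
[ 245.153 -551.642  374.301] [ 172.632 -574.648  242.337] [  76.074   -1.16  -131.964] [[-0.001 -0.955 -0.298]
 [ 1.    -0.001 -0.001]
 [ 0.001 -0.298  0.955]] jaw dir [ 0.288 -0.958  0.   ]
```

>>> apply_moves --series '[[1, [0.387, 0.515, 0.058], -0.292], [1, [0.387, 0.515, 0.058], -0.292], [1, [0.387, 0.515, 0.058], -0.292], [1, [0.387, 0.515, 0.058], -0.292], [1, [0.387, 0.515, 0.058], -0.292]]'

```text
time: 1.42
tool_pos: [360.5, -324.2, 270.8]
tcp_rot: [180.0, -0.0, -0.0]
ft_force: [0.8, -1.5, -0.7]
finger_gap: 85.4
```

>>> apply_moves --series '[[1, [0.2, 0.264, 0.03], 0], [1, [0.2, 0.264, 0.03], 0], [1, [0.2, 0.264, 0.03], 0], [1, [0.2, 0.264, 0.03], 0], [1, [0.2, 0.264, 0.03], 0]]'

```text
time: 2.05
tool_pos: [548.4, -75.7, 299.3]
tcp_rot: [179.9, -0.1, -0.0]
ft_force: [0.1, -0.6, 0.3]
finger_gap: 85.6
```

>>> apply_moves --series '[[1, [0.0, 0.0, 0], 0], [1, [0, 0, 0], 0]]'

```text
time: 2.3
tool_pos: [548.3, -75.6, 299.1]
tcp_rot: [179.9, -0.1, 0.0]
ft_force: [-0.8, -0.2, 0.1]
finger_gap: 85.1
```

```bash
python3 - <<'E'
from h import *
np.set_printoptions(precision=1,suppress=True)
p=optics.snapshot("wrist");s=sense();print(s["tool_pos"],s["tcp_rot"])
cv2.imwrite("pics/w1.png",p["color"])
import pickle;pickle.dump(p,open("w1.pkl","wb"))
E
```

```text
[548.  -76.3 299.1] [179.9  -0.1  -0. ]
```

View pics/w1.png

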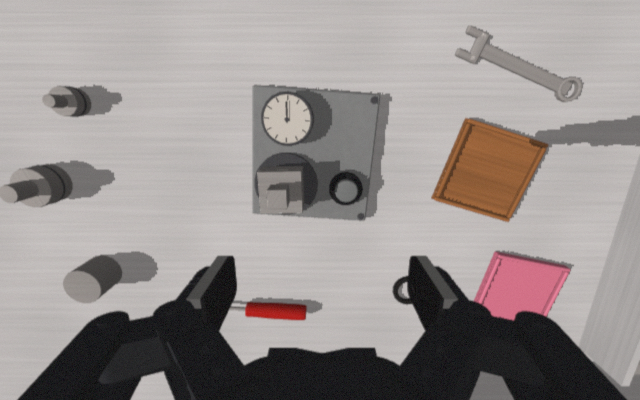

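```bash
python3 - <<'E'
import cv2
c=cv2.imread("pics/w1.png")
cv2.imwrite("pics/w1a.png",cv2.resize(c[75:230,240:400],None,fx=3.8,fy=3.8,interpolation=cv2.INTER_CUBIC))
cv2.imwrite("pics/w1b.png",cv2.resize(c[105:230,420:560],None,fx=4,fy=4,interpolation=cv2.INTER_CUBIC))
cv2.imwrite("pics/w1c.png",cv2.resize(c[75:310,0:165],None,fx=2.5,fy=2.5,interpolation=cv2.INTER_CUBIC))
E
```

```text
(no output)
```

View pics/w1a.png

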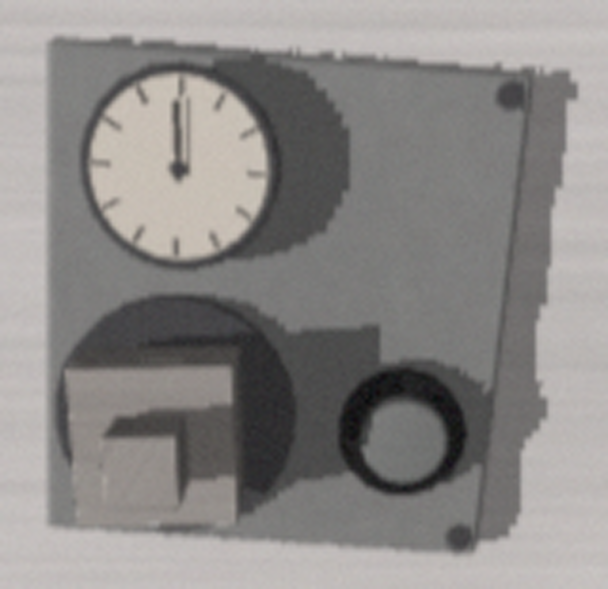

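View pics/w1b.png

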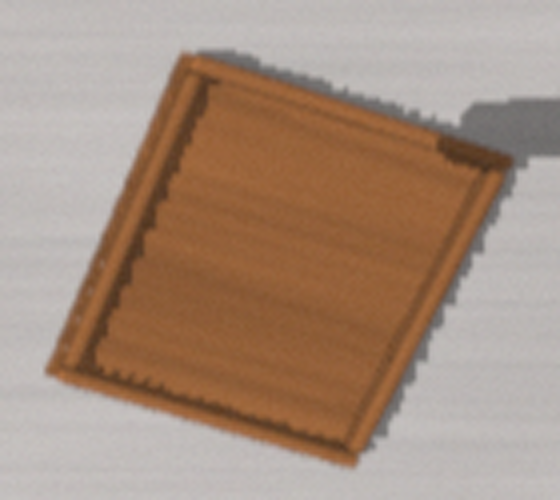

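View pics/w1c.png

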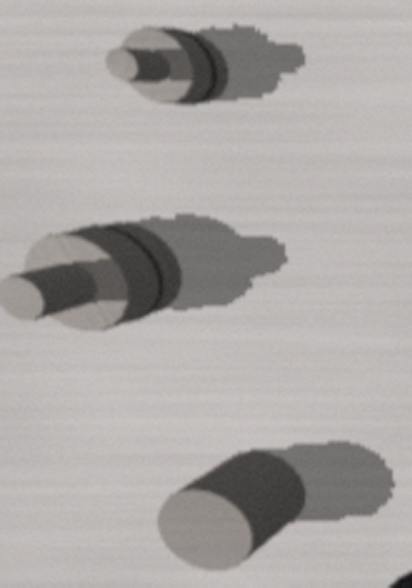

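```bash
python3 - <<'E'
from h import *
import pickle
np.set_printoptions(precision=1,suppress=True)
p=pickle.load(open("w1.pkl","rb"))
def a(x,y,z,f=3.8,o=(240,75)): return back(p,((x+.5)/f-.5+o[0],(y+.5)/f-.5+o[1]),z)
H=[a(*q,92) for q in((107,437),(179,437),(183,506),(103,506))];print("handle",np.mean(H,0),[np.linalg.norm(H[i]-H[i-1]) for i in range(4)])
B=[a(*q,62) for q in((68,367),(233,366),(238,525),(75,525))];print("block",np.mean(B,0),[np.linalg.norm(B[i]-B[i-1]) for i in range(4)])
d=B[1]-B[0];e=B[2]-B[3];print("yaw edges",[np.degrees(np.arctan2(v[1],v[0]))%90 for v in(B[1]-B[0],B[2]-B[3],B[3]-B[0],B[2]-B[1])])
k=a(404,441,38);D=a(179,169,42);print("key",k,"dial",D)
O=B=np.mean(B,0);print("key dist",np.linalg.norm((k-O)[:2]),"dial",np.linalg.norm((D-O)[:2]),np.degrees(np.arctan2(*(D-k)[[1,0]])), np.linalg.norm((D-k)[:2]),"expect",np.hypot(85,90),np.degrees(np.arctan2(85,90)))
P=[a(*q,10) for q in((50,40),(530,72),(478,550),(50,523))];print("plate",P,[np.linalg.norm(P[i]-P[i-1]) for i in range(4)])
an=a(177,410,24);print('anvil',an)
T=[a(*q,14,4,(420,105)) for q in((185,57),(510,160),(353,465),(50,372))];print("tray",np.mean(T,0),[np.linalg.norm(T[i]-T[i-1]) for i in range(4)],[np.degrees(np.arctan2(v[1],v[0])) for v in(T[0]-T[3],T[1]-T[2],T[0]-T[1],T[3]-T[2])])
for q,z in (((22,298),68),((77,281),38)): print("bell",a(*q,z,2.5,(0,75)))
E
```

```text
handle [523.6 -21.2  92. ] [np.float64(22.815929168443965), np.float64(22.480372048577255), np.float64(22.685039473281396), np.float64(25.45842147587669)]
block [523.4 -20.5  62. ] [np.float64(55.768890092576896), np.float64(55.0296815276969), np.float64(56.10358039758304), np.float64(56.760861537514245)]
yaw edges [np.float64(0.34115229430496186), np.float64(89.98360355079356), np.float64(88.80607623246243), np.float64(0.5822559431595664)]
key [ 519.3 -107.9   38. ] dial [614.3 -30.2  42. ]
key dist 87.46785296456534 dial 91.3461216166184 39.30927864160416 122.7314082842509 expect 123.79418403139947 43.36342295838329
plate [array([656.9,  17. ,  10. ]), array([ 646.4, -151.5,   10. ]), array([ 466.7, -141. ,   10. ]), array([478.2,  29.4,  10. ])] [np.float64(179.095948524845), np.float64(168.8424523566127), np.float64(179.9332429096673), np.float64(170.84956286959314)]
anvil [527.5 -24.3  24. ]
tray [ 540.3 -313.1   14. ] [np.float64(116.45913527580217), np.float64(123.34475974851946), np.float64(118.37601252951391), np.float64(123.93591952434944)] [np.float64(-16.727224422955786), np.float64(-16.44097106572199), np.float64(73.7246679761034), np.float64(72.83701112017258)]
bell [523.1 325.   68. ]
bell [524.5 324.7  38. ]
```

>>> apply_moves --series '[[0, [-0.029, -0.032, -0.05], 0], [0, [-0.029, -0.032, -0.1], 0], [0, [-0.029, -0.032, -0.15], 0], [0, [-0.029, -0.032, -0.2], 0], [0, [-0.029, -0.032, -0.22], 0]]'

```text
time: 2.98
tool_pos: [515.6, -109.2, 75.4]
tcp_rot: [180.0, 0.2, -0.2]
ft_force: [0.6, 0.5, 0.4]
finger_gap: -0.3
```

>>> apply_moves --series '[[0, [0, 0, 0], 0], [0, [0, 0, 0], 0]]'

```text
time: 3.22
tool_pos: [515.6, -110.3, 76.4]
tcp_rot: [180.0, 0.2, -0.3]
ft_force: [0.1, 0.6, -0.9]
finger_gap: 0.1
```

```bash
python3 - <<'E'
from h import *
np.set_printoptions(precision=1,suppress=True)
s=sense();print(s["tool_pos"],s["tcp_rot"],s["finger_gap"],s["ft_force"])
p=optics.snapshot("wrist");cv2.imwrite("pics/w2.png",p["color"])
c=optics.snapshot("side")["color"];cv2.imwrite("pics/s2.png",cv2.resize(c[140:250,220:360],None,fx=4,fy=4,interpolation=cv2.INTER_CUBIC))
t=s["tool_pos"];print(proj(p,[[t[0],t[1],t[2]-11],[519.3,-107.9,38]]))
E
```

```text
[ 515.6 -110.3   76.4] [180.    0.2  -0.3] 0.14225435818603283 [ 0.1  0.6 -0.9]
[[324.  258. ]
 [319.8 231.7]]
```

View pics/w2.png

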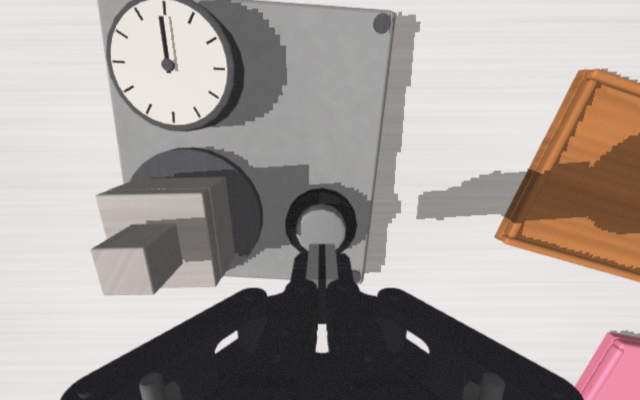

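View pics/s2.png

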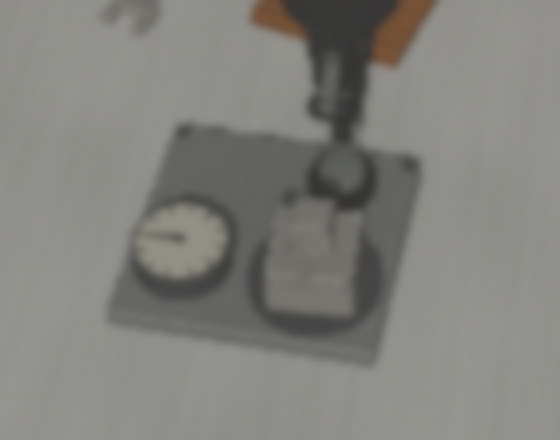

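>>> apply_moves --series '[[0, [0.005, 0.002, 0], 0], [0, [0.005, 0.002, -0.012], 0], [0, [0.005, 0.002, -0.022], 0], [0, [0.005, 0.002, -0.022], 0]]'

```text
time: 3.82
tool_pos: [520.3, -107.6, 53.4]
tcp_rot: [180.0, 0.3, -0.2]
ft_force: [-0.4, -0.5, 0.2]
finger_gap: 0.1
```

>>> apply_moves --series '[[0, [0, 0, -0.003], 0], [0, [0, 0, -0.006], 0], [0, [0, 0, -0.006], 0]]'

```text
time: 4.2
tool_pos: [520.1, -107.6, 47.3]
tcp_rot: [-180.0, 0.3, -0.2]
ft_force: [-1.6, 0.3, 1.5]
finger_gap: -0.0
```

>>> apply_moves --series '[[0, [0, 0, -0.002], 0], [0, [0, 0, -0.003], 0], [0, [0, 0, -0.003], 0]]'

```text
time: 4.58
tool_pos: [520.4, -107.6, 44.6]
tcp_rot: [180.0, 0.3, -0.2]
ft_force: [-1.5, 0.4, 3.9]
finger_gap: 0.2
```

>>> apply_moves --series '[[0, [0, 0, -0.002], 0], [0, [0, 0, -0.002], 0]]'

```text
time: 4.82
tool_pos: [520.5, -107.7, 43.0]
tcp_rot: [180.0, 0.2, -0.2]
ft_force: [-3.9, 0.9, 8.7]
finger_gap: -0.3
```

>>> apply_moves --series '[[0, [0, 0, -0.0015], 0], [0, [0, 0, -0.0015], 0]]'

```text
time: 5.08
tool_pos: [520.6, -107.7, 42.8]
tcp_rot: [180.0, 0.3, -0.2]
ft_force: [-8.7, 2.1, 18.6]
finger_gap: -0.1
```

```bash
python3 - <<'E'
from h import *
np.set_printoptions(precision=1,suppress=True)
s=sense();print(s["tool_pos"],s["ft_force"])
p=optics.snapshot("wrist");cv2.imwrite("pics/w3.png",p["color"])
E
```

```text
[ 520.6 -107.7   42.8] [-8.7  2.1 18.6]
```

View pics/w3.png

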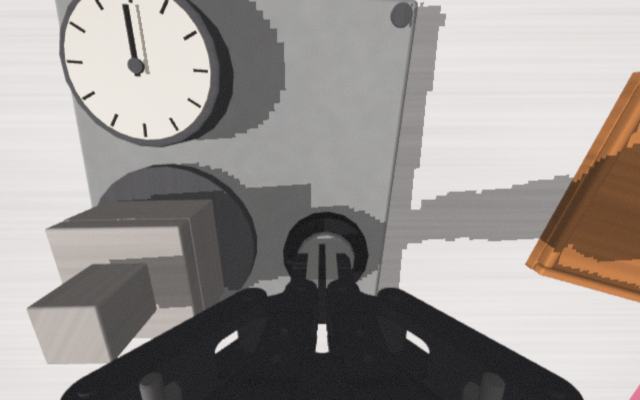

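>>> apply_moves --series '[[0, [0, 0, 0.004], 0], [0, [0, 0, 0.02], 0], [0, [0, 0, 0.08], 0], [1, [0.003, 0.04, 0.12], 0], [1, [0.003, 0.087, 0.13], 0]]'

```text
time: 5.75
tool_pos: [525.9, -20.7, 177.6]
tcp_rot: [179.9, -0.1, -0.3]
ft_force: [0.7, 0.3, -0.4]
finger_gap: 36.5
```

>>> apply_moves --series '[[1, [0, 0.0, 0.0], 0], [1, [0, 0, 0], 0]]'

```text
time: 6.0
tool_pos: [526.2, -20.9, 178.2]
tcp_rot: [179.9, -0.2, -0.3]
ft_force: [0.2, -0.7, -0.2]
finger_gap: 72.4
```

```bash
python3 - <<'E'
from h import *
np.set_printoptions(precision=1,suppress=True)
s=sense();print(s["tool_pos"],s["tcp_rot"],s["ft_force"],s["finger_gap"])
p=optics.snapshot("wrist");cv2.imwrite("pics/w4.png",p["color"])
import pickle;pickle.dump(p,open("w4.pkl","wb"))
t=s["tool_pos"];print(proj(p,[t+[0,0,-11],[523.5,-20.8,92]]))
E
```

```text
[526.2 -20.9 178.2] [179.9  -0.2  -0.3] [ 0.2 -0.7 -0.2] 72.35114072546479
[[324.  258.1]
 [323.1 215.9]]
```

View pics/w4.png

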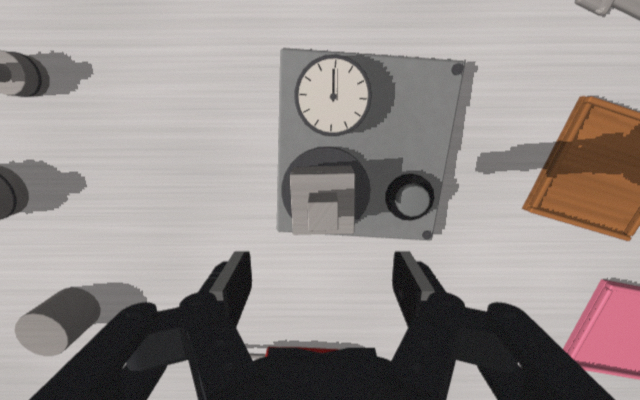

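>>> apply_moves --series '[[1, [-0.0025, 0, -0.04], 0], [1, [-0.0025, 0, -0.08], 0], [1, [-0.0025, 0, -0.102], 0], [1, [-0.0025, 0, -0.102], 0]]'

```text
time: 6.55
tool_pos: [520.8, -22.1, 72.6]
tcp_rot: [179.9, 0.2, -0.4]
ft_force: [-0.6, -0.1, 0.1]
finger_gap: 85.4
```

```bash
python3 - <<'E'
from h import *
np.set_printoptions(precision=1,suppress=True)
s=sense();print(s["tool_pos"],s["tcp_rot"],s["ft_force"],s["finger_gap"])
p=optics.snapshot("wrist");cv2.imwrite("pics/w5.png",p["color"])
E
```

```text
[520.8 -22.1  72.6] [179.9   0.2  -0.4] [-0.6 -0.1  0.1] 85.40914120341371
```

View pics/w5.png

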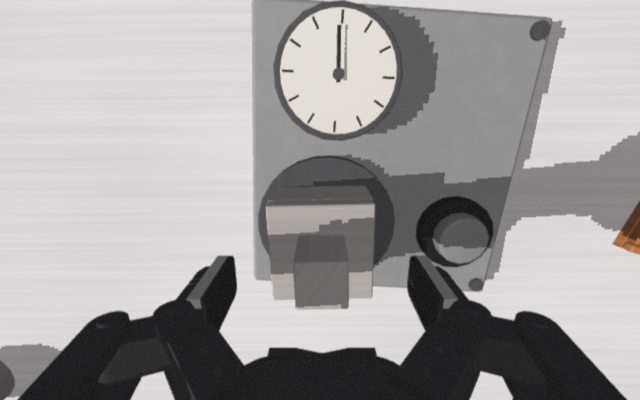

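>>> apply_moves --series '[[0.6, [0.002, 0.001, 0.004], 0], [0, [0.002, 0.001, 0.004], 0], [0, [0.002, 0.001, 0.004], 0], [0, [0.002, 0.001, 0.004], 0], [0, [0.002, 0.001, 0.004], 0]]' --grip_force 50

```text
time: 7.22
tool_pos: [524.8, -21.1, 79.3]
tcp_rot: [179.9, -0.0, -0.4]
ft_force: [-0.8, 0.6, 6.4]
finger_gap: 22.8
```

>>> apply_moves --series '[[0, [0, 0, 0], 0], [0, [0, 0, 0], 0]]'

```text
time: 7.48
tool_pos: [524.8, -21.1, 79.3]
tcp_rot: [179.9, -0.0, -0.4]
ft_force: [-0.3, -0.0, 2.8]
finger_gap: 23.4
```

>>> apply_moves --series '[[0, [0, 0, 0.01], 0], [0, [0, 0, 0.03], 0], [0, [0, 0, 0.06], 0], [0, [0, 0, 0.09], 0], [0, [0, 0, 0.09], 0]]'

```text
time: 8.1
tool_pos: [526.4, -21.2, 171.9]
tcp_rot: [179.9, -0.3, -0.4]
ft_force: [0.0, -0.5, -4.3]
finger_gap: 23.0
```

```bash
python3 - <<'E'
from h import *
np.set_printoptions(precision=1,suppress=True)
s=sense();print(s["tool_pos"],s["tcp_rot"],s["ft_force"],s["finger_gap"])
p=optics.snapshot("wrist");cv2.imwrite("pics/w6.png",p["color"])
c=optics.snapshot("side")["color"];cv2.imwrite("pics/s6.png",cv2.resize(c[100:250,200:380],None,fx=4,fy=4,interpolation=cv2.INTER_CUBIC))
E
```

```text
[526.4 -21.2 171.9] [179.9  -0.3  -0.4] [ 0.  -0.5 -4.3] 23.012753837971086
```

View pics/w6.png

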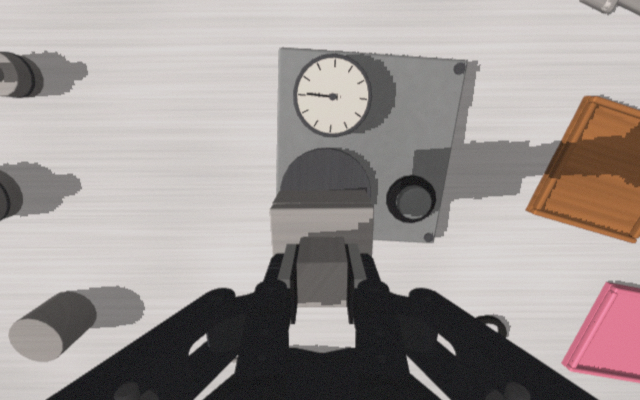

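View pics/s6.png

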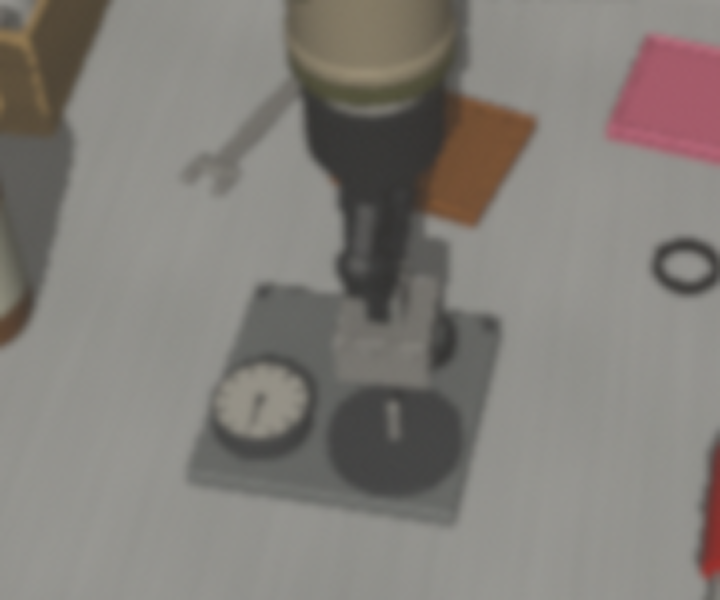

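```bash
python3 - <<'E'
from h import *
np.set_printoptions(precision=1,suppress=True)
import pickle
for nm,p in(("w1",pickle.load(open("w1.pkl","rb"))),("w4",pickle.load(open("w4.pkl","rb"))),("top",optics.snapshot("top"))):
    h=cv2.cvtColor(p["color"],cv2.COLOR_BGR2HSV);m=((h[...,0]<22)&(h[...,0]>6)&(h[...,1]>110)).astype(np.uint8)
    m[:, :380]=0; m[:90]=0
    if nm=="w4": m[:, :480]=0
    n,l,st,ce=cv2.connectedComponentsWithStats(m);i=1+np.argmax(st[1:,4]);print(nm,st[i])
    c,_=cv2.findContours((l==i).astype(np.uint8),cv2.RETR_EXTERNAL,cv2.CHAIN_APPROX_NONE)
    W=np.array([back(p,q,12)[:2] for q in c[0][:,0]],np.float32);print(cv2.minAreaRect(W))
E
```

```text
w1 [ 432  119  116  102 7205]
((540.1473388671875, -314.0925598144531), (126.31867980957031, 120.31226348876953), 73.34780883789062)
w4 [  523    97   117   143 11537]
((540.6369018554688, -312.4761657714844), (131.06271362304688, 120.95935821533203), 73.45065307617188)
top [ 502  379  138   21 2589]
((-30.02065658569336, -703.0980224609375), (368.6586608886719, 51.820621490478516), 88.90045166015625)
```

>>> apply_moves --series '[[0, [0.003, -0.055, 0], -0.06], [0, [0.006, -0.115, 0], -0.13], [0, [0.009, -0.175, 0], -0.2], [0, [0.012, -0.235, 0], -0.26], [0, [0.014, -0.293, 0], -0.28]]'

```text
time: 8.88
tool_pos: [536.5, -315.2, 164.9]
tcp_rot: [-180.0, 0.3, -16.5]
ft_force: [1.6, 0.0, -4.0]
finger_gap: 22.9
```

>>> apply_moves --series '[[0, [0, 0, -0.005], 0], [0, [0, 0, -0.005], 0]]'

```text
time: 9.12
tool_pos: [534.8, -314.3, 156.5]
tcp_rot: [-179.9, 0.6, -16.6]
ft_force: [-0.1, 0.6, -5.0]
finger_gap: 23.3
```

```bash
python3 - <<'E'
from h import *
np.set_printoptions(precision=1,suppress=True)
s=sense();print(s["tool_pos"],s["tcp_rot"],s["ft_force"],s["finger_gap"])
p=optics.snapshot("wrist");cv2.imwrite("pics/w7.png",p["color"])
p=optics.snapshot("side");c=p["color"];cv2.imwrite("pics/s7.png",cv2.resize(c[80:250,200:380],None,fx=3.5,fy=3.5,interpolation=cv2.INTER_CUBIC))
E
```

```text
[ 534.8 -314.3  156.5] [-179.9    0.6  -16.6] [-0.1  0.6 -5. ] 23.262272372422647
```

View pics/w7.png

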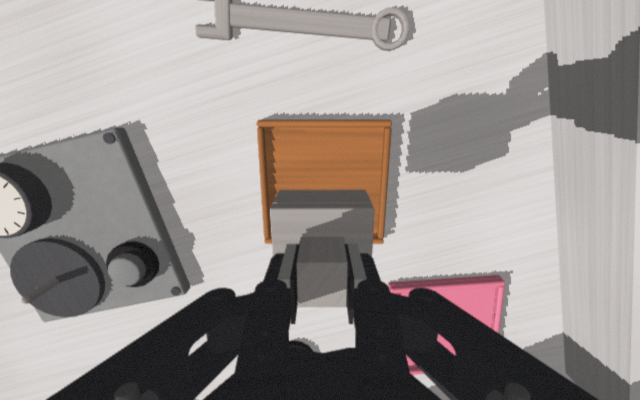

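View pics/s7.png

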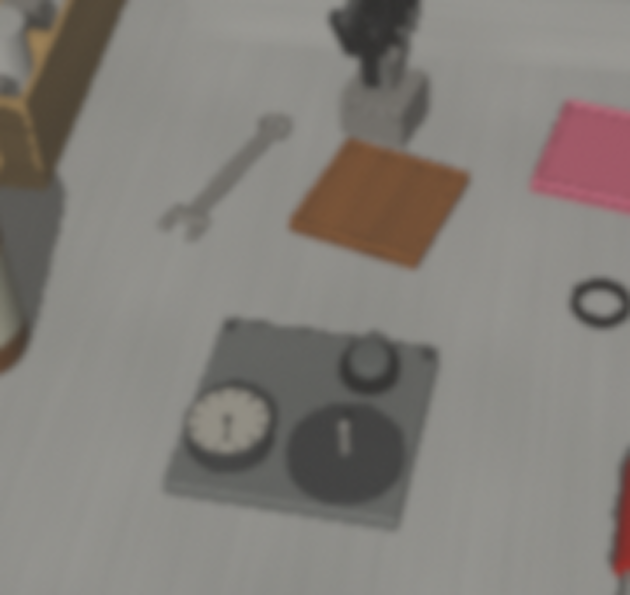

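>>> apply_moves --series '[[0, [0.005, 0, -0.03], 0], [0, [0.005, 0, -0.06], 0], [0, [0.005, 0, -0.08], 0], [0, [0.005, 0, -0.083], 0], [0, [0.005, 0, -0.083], 0]]'

```text
time: 9.85
tool_pos: [541.5, -313.6, 76.2]
tcp_rot: [-179.9, 0.4, -16.5]
ft_force: [-0.1, -0.0, -3.6]
finger_gap: 23.1
```

>>> apply_moves --series '[[0, [0, 0, -0.003], 0], [0, [0, 0, -0.005], 0], [0, [0, 0, -0.005], 0]]'

```text
time: 10.22
tool_pos: [541.5, -313.7, 71.4]
tcp_rot: [-179.9, 0.4, -16.5]
ft_force: [0.4, -0.0, -4.0]
finger_gap: 22.9
```

>>> apply_moves --series '[[0, [0, 0, -0.003], 0], [0, [0, 0, -0.006], 0], [0, [0, 0, -0.006], 0]]'

```text
time: 10.6
tool_pos: [541.2, -313.5, 64.9]
tcp_rot: [-179.9, 0.4, -16.5]
ft_force: [-0.3, -1.4, -4.9]
finger_gap: 22.9
```

>>> apply_moves --series '[[0, [0, 0, -0.002], 0], [0, [0, 0, -0.003], 0], [0, [0, 0, -0.003], 0]]'

```text
time: 10.98
tool_pos: [541.1, -313.4, 61.7]
tcp_rot: [-179.9, 0.4, -16.5]
ft_force: [0.3, -1.6, -5.5]
finger_gap: 23.2
```

>>> apply_moves --series '[[0, [0, 0, -0.002], 0], [0, [0, 0, -0.002], 0]]'

```text
time: 11.22
tool_pos: [541.6, -313.9, 61.4]
tcp_rot: [-179.9, 0.4, -16.5]
ft_force: [-3.6, 2.3, 5.5]
finger_gap: 23.1
```

```bash
python3 - <<'E'
from h import *
np.set_printoptions(precision=1,suppress=True)
s=sense();print(s["tool_pos"],s["tcp_rot"],s["ft_force"],s["finger_gap"])
p=optics.snapshot("wrist");cv2.imwrite("pics/w8.png",p["color"])
E
```

```text
[ 541.6 -313.9   61.4] [-179.9    0.4  -16.5] [-3.6  2.3  5.5] 23.061083840093968
```

View pics/w8.png

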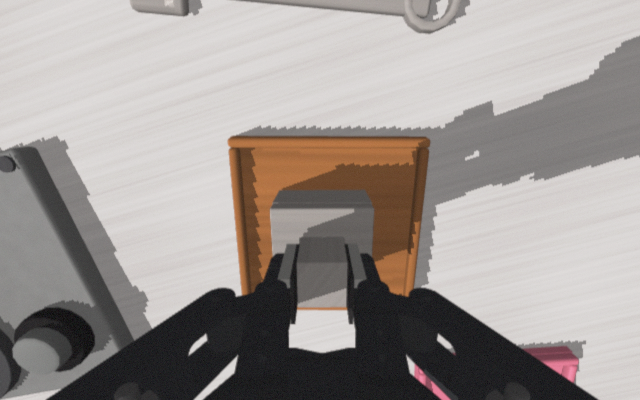

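>>> apply_moves --series '[[0.4, [0, 0, 0], 0], [1, [0, 0, 0], 0], [1, [0, 0, 0], 0], [1, [0, 0, 0.03], 0], [1, [0, 0, 0.08], 0]]'

```text
time: 11.9
tool_pos: [540.0, -312.8, 139.5]
tcp_rot: [-179.9, 0.7, -16.5]
ft_force: [0.7, -0.4, 0.5]
finger_gap: 85.5
```

>>> apply_moves --series '[[1, [0, 0.03, 0.05], 0.1], [1, [0, 0.09, 0.09], 0.2], [1, [0, 0.15, 0.1], 0.288], [1, [0, 0.21, 0.1], 0.288], [1, [0, 0.27, 0.1], 0.288]]'

```text
time: 12.52
tool_pos: [540.0, -43.0, 240.2]
tcp_rot: [-179.9, 0.6, 0.0]
ft_force: [0.9, 0.3, -0.4]
finger_gap: 85.5
```

```bash
python3 - <<'E'
from h import *
np.set_printoptions(precision=1,suppress=True)
s=sense();print(s["tool_pos"],s["tcp_rot"],s["ft_force"],s["finger_gap"])
p=optics.snapshot("wrist");cv2.imwrite("pics/w9.png",p["color"])
import pickle;pickle.dump(p,open("w9.pkl","wb"))
p=optics.snapshot("side");c=p["color"];cv2.imwrite("pics/s9.png",cv2.resize(c[80:250,200:380],None,fx=3.5,fy=3.5,interpolation=cv2.INTER_CUBIC))
E
```

```text
[540.  -43.  240.2] [-179.9    0.6    0. ] [ 0.9  0.3 -0.4] 85.53810995839747
```

View pics/w9.png

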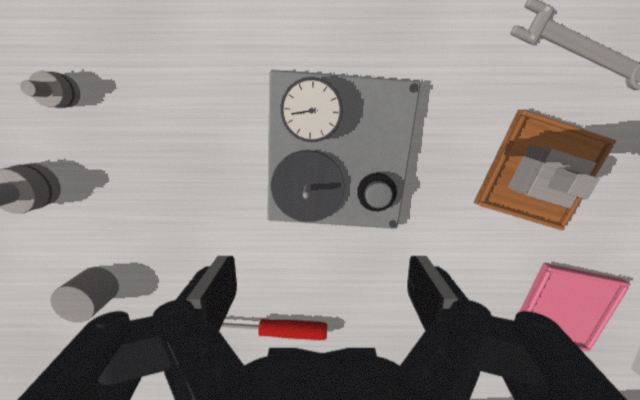

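View pics/s9.png

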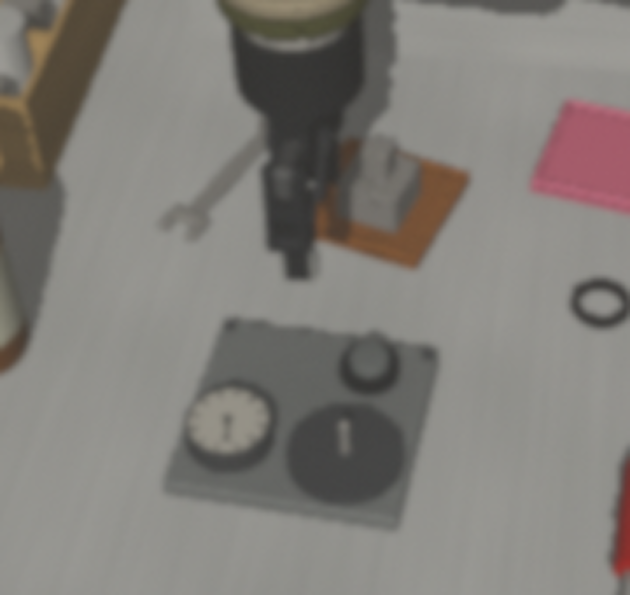

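```bash
python3 - <<'E'
from h import *
import pickle
np.set_printoptions(precision=1,suppress=True)
p=pickle.load(open("w9.pkl","rb"));c=p["color"]
cv2.imwrite("pics/w9a.png",cv2.resize(c[140:235,260:410],None,fx=5,fy=5,interpolation=cv2.INTER_CUBIC))
for z,q in ((24,(310,185.5)),): print(back(p,q,z))
print(proj(p,[[525,-23.6,24],[525,-23.6,58]]))
th=np.linspace(0,2*np.pi,9)
for o in ((525,-23.6),):
    e=proj(p,[[o[0]+45*np.cos(a),o[1]+45*np.sin(a),24] for a in np.linspace(0,2*np.pi,60)]);print(e.min(0),e.max(0))
    q=((e+.5-np.array([260,140]))*5).astype(np.int32)
    im=cv2.imread("pics/w9a.png");cv2.polylines(im,[q],True,(0,255,0),1);cv2.imwrite("pics/w9a.png",im)
E
```

```text
[527.  -26.9  24. ]
[[307.3 187.1]
 [305.8 195. ]]
[270.3 149.9] [344.3 221.6]
```

View pics/w9a.png

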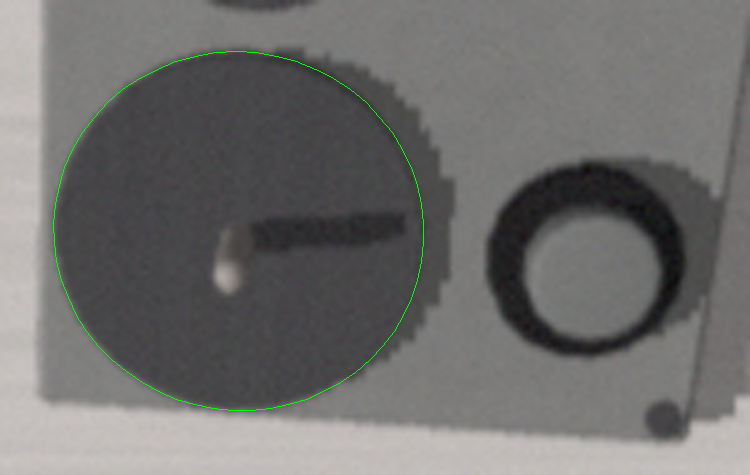

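>>> apply_moves --series '[[1, [0, 0.06, 0], 0], [1, [0, 0.12, 0], 0], [1, [0, 0.18, 0], 0], [1, [0, 0.24, 0], 0], [1, [0, 0.3, 0], 0]]'

```text
time: 13.25
tool_pos: [540.0, 262.3, 239.9]
tcp_rot: [-179.7, 0.6, 0.4]
ft_force: [1.0, 0.1, -0.4]
finger_gap: 85.5
```

>>> apply_moves --series '[[1, [0.0, 0.04, -0.02], 0], [1, [0.0, 0.05, -0.03], 0], [1, [0, 0.05, -0.03], 0]]'

```text
time: 13.62
tool_pos: [539.5, 311.7, 208.3]
tcp_rot: [-179.8, 0.7, 0.4]
ft_force: [0.2, -0.3, 0.6]
finger_gap: 85.3
```

```bash
python3 - <<'E'
from h import *
np.set_printoptions(precision=1,suppress=True)
s=sense();print(s["tool_pos"],s["tcp_rot"],s["ft_force"],s["finger_gap"])
p=optics.snapshot("wrist");cv2.imwrite("pics/w10.png",p["color"])
import pickle;pickle.dump(p,open("w10.pkl","wb"))
E
```

```text
[539.5 311.7 208.3] [-179.8    0.7    0.4] [ 0.2 -0.3  0.6] 85.34262110431152
```

View pics/w10.png

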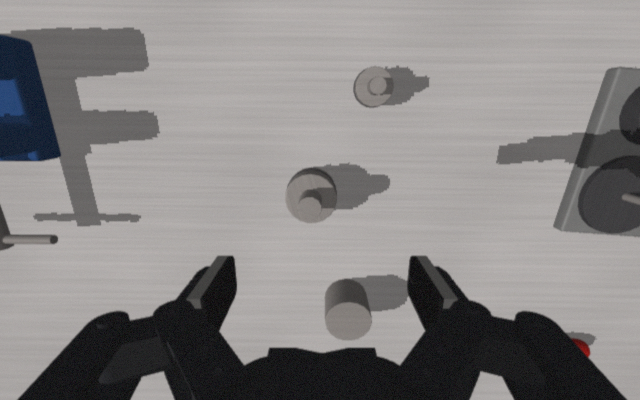

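```bash
python3 - <<'E'
from h import *
import pickle
np.set_printoptions(precision=1,suppress=True)
p=pickle.load(open("w10.pkl","rb"));c=p["color"]
cv2.imwrite("pics/w10a.png",cv2.resize(c[155:230,270:350],None,fx=7,fy=7,interpolation=cv2.INTER_CUBIC))
im=cv2.imread("pics/w10a.png")
o=back(p,(311,203),68);print(o, back(p,(311,190),38))
a=np.linspace(0,2*np.pi,60)
for r_,z in((12,68),(28,38),(28,0)):
    e=proj(p,[[o[0]+r_*np.cos(t),o[1]+r_*np.sin(t),z] for t in a])
    cv2.polylines(im,[((e+.5-np.array([270,155]))*7).astype(np.int32)],True,(0,255,0),1)
cv2.imwrite("pics/w10a.png",im)
print("small",back(p,(372,87),38),"cyl",back(p,(348,320),60))
E
```

```text
[528.3 323.7  68. ] [533.  324.8  38. ]
small [635.  266.3  38. ] cyl [385.4 282.4  60. ]
```

View pics/w10a.png

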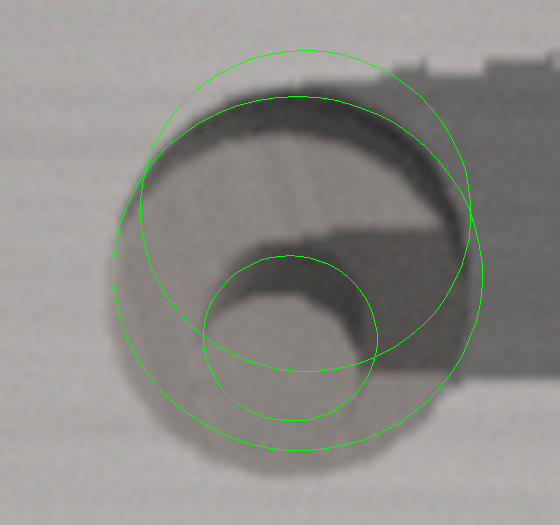

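>>> apply_moves --series '[[1, [-0.0155, 0.013, -0.03], 0], [1, [-0.0155, 0.013, -0.08], 0], [1, [-0.0155, 0.013, -0.12], 0], [1, [-0.0155, 0.013, -0.135], 0], [1, [-0.0155, 0.013, -0.135], 0]]'

```text
time: 14.3
tool_pos: [524.9, 323.0, 74.5]
tcp_rot: [-179.8, 0.7, 0.3]
ft_force: [-0.2, -0.2, 0.2]
finger_gap: 85.4
```

```bash
python3 - <<'E'
from h import *
np.set_printoptions(precision=1,suppress=True)
s=sense();print(s["tool_pos"],s["tcp_rot"],s["ft_force"],s["finger_gap"])
p=optics.snapshot("wrist");cv2.imwrite("pics/w11.png",p["color"])
im=p["color"].copy()
a=np.linspace(0,2*np.pi,60)
for r_,z in((12,68),(28,38),(28,0)):
    e=proj(p,[[524+r_*np.cos(t),325+r_*np.sin(t),z] for t in a]);cv2.polylines(im,[e.astype(np.int32)],True,(0,255,0),1)
cv2.imwrite("pics/w11.png",im)
E
```

```text
[524.9 323.   74.5] [-179.8    0.7    0.3] [-0.2 -0.2  0.2] 85.39540698364456
```

View pics/w11.png

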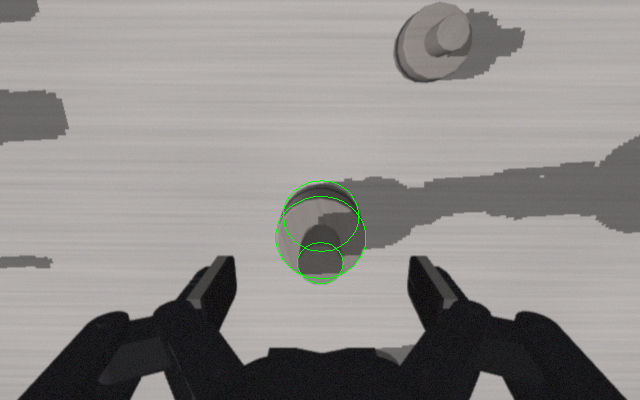

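>>> apply_moves --series '[[1, [-0.001, 0.0015, -0.01], 0], [0.7, [-0.001, 0.0015, -0.018], 0], [0.3, [-0.001, 0.0015, -0.018], 0], [0, [-0.001, 0.0015, -0.018], 0], [0, [-0.001, 0.0015, -0.018], 0]]' --grip_force 50

```text
time: 14.98
tool_pos: [525.0, 325.3, 58.3]
tcp_rot: [-179.8, 0.5, 0.3]
ft_force: [-1.4, -0.3, 0.2]
finger_gap: 22.2
```

>>> apply_moves --series '[[0, [0, 0, 0], 0], [0, [0, 0, 0], 0], [0, [0, 0, 0], 0]]'

```text
time: 15.35
tool_pos: [524.9, 325.4, 58.3]
tcp_rot: [-179.8, 0.5, 0.3]
ft_force: [-0.0, -0.2, 0.2]
finger_gap: 21.9
```

>>> apply_moves --series '[[0, [0, 0, 0.01], 0], [0, [0, 0, 0.05], 0], [0, [0, 0, 0.1], 0], [0, [0, 0, 0.12], 0], [0, [0, 0, 0.12], 0]]'

```text
time: 15.98
tool_pos: [525.9, 325.9, 180.0]
tcp_rot: [-179.7, 0.4, 0.3]
ft_force: [-0.1, -1.2, -4.8]
finger_gap: 22.1
```

```bash
python3 - <<'E'
from h import *
np.set_printoptions(precision=1,suppress=True)
s=sense();print(s["tool_pos"],s["tcp_rot"],s["ft_force"],s["finger_gap"])
p=optics.snapshot("wrist");cv2.imwrite("pics/w12.png",p["color"])
c=optics.snapshot("side")["color"];cv2.imwrite("pics/s12.png",cv2.resize(c[200:400,180:380],None,fx=3,fy=3,interpolation=cv2.INTER_CUBIC))
E
```

```text
[525.9 325.9 180. ] [-179.7    0.4    0.3] [-0.1 -1.2 -4.8] 22.051560096642486
```

View pics/w12.png

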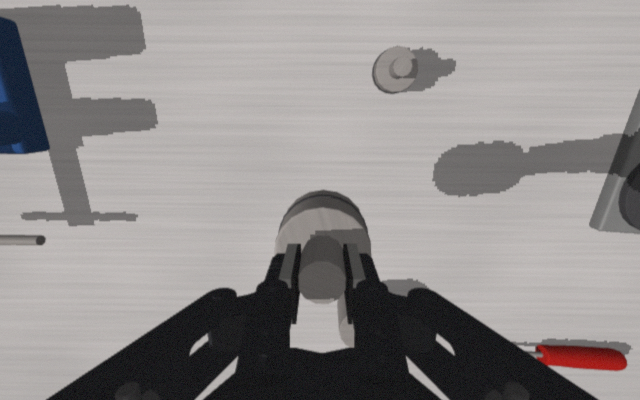

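View pics/s12.png

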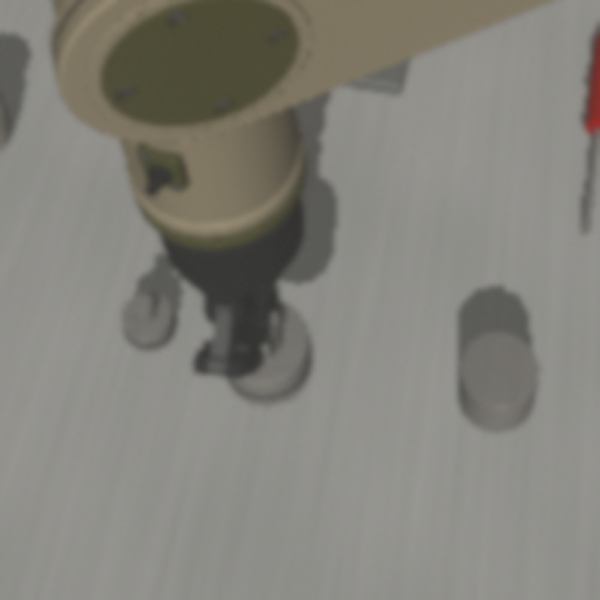

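>>> apply_moves --series '[[0, [0, -0.055, 0], 0], [0, [0, -0.115, 0], 0], [0, [0, -0.175, 0], 0], [0, [0, -0.235, 0], 0], [0, [0, -0.29, 0], 0]]'

```text
time: 16.7
tool_pos: [522.1, 32.9, 173.1]
tcp_rot: [-179.8, 0.9, 0.3]
ft_force: [0.7, -0.3, -3.6]
finger_gap: 22.3
```

>>> apply_moves --series '[[0, [0, -0.03, 0], 0], [0, [0, -0.055, 0], 0], [0, [0, -0.055, 0], 0], [0, [0, -0.055, 0], 0]]'

```text
time: 17.2
tool_pos: [521.0, -21.6, 171.2]
tcp_rot: [-179.8, 1.1, 0.3]
ft_force: [0.1, 0.6, -3.5]
finger_gap: 22.3
```

>>> apply_moves --series '[[0, [0.005, -0.002, 0], 0], [0, [0.005, -0.002, -0.02], 0], [0, [0.005, -0.002, -0.043], 0], [0, [0.005, -0.002, -0.043], 0]]'

```text
time: 17.7
tool_pos: [524.4, -22.7, 125.9]
tcp_rot: [-179.7, 1.4, 0.3]
ft_force: [-0.4, -0.3, -3.9]
finger_gap: 22.2
```

```bash
python3 - <<'E'
from h import *
np.set_printoptions(precision=1,suppress=True)
s=sense();print(s["tool_pos"],s["tcp_rot"],s["ft_force"],s["finger_gap"])
p=optics.snapshot("wrist");im=p["color"].copy()
a=np.linspace(0,2*np.pi,60)
def ring(p,im,r_,z,o,col=(0,255,0)):
    e=proj(p,[[o[0]+r_*np.cos(t),o[1]+r_*np.sin(t),z] for t in a]);cv2.polylines(im,[np.round(e*16).astype(np.int32)],True,col,1,shift=4)
ring(p,im,45,24,(525,-23.6))
u=s["tool_pos"][2]-58.3
for z in (u,u+38): ring(p,im,28,z,(525,-23.6),(0,0,255))
ring(p,im,12,u+68,(525,-23.6),(0,0,255))
cv2.imwrite("pics/w13.png",im)
p=optics.snapshot("side");im=cv2.resize(p["color"],None,fx=1,fy=1)
cv2.imwrite("pics/s13.png",cv2.resize(im[120:250,230:350],None,fx=4.5,fy=4.5,interpolation=cv2.INTER_CUBIC))
E
```

```text
[524.4 -22.7 125.9] [-179.7    1.4    0.3] [-0.4 -0.3 -3.9] 22.187822907394107
```

View pics/w13.png

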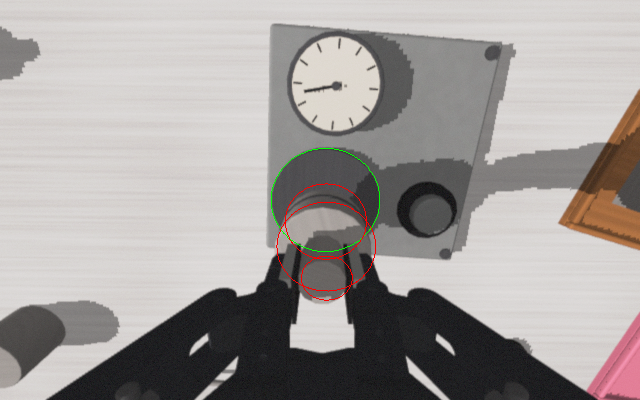

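View pics/s13.png

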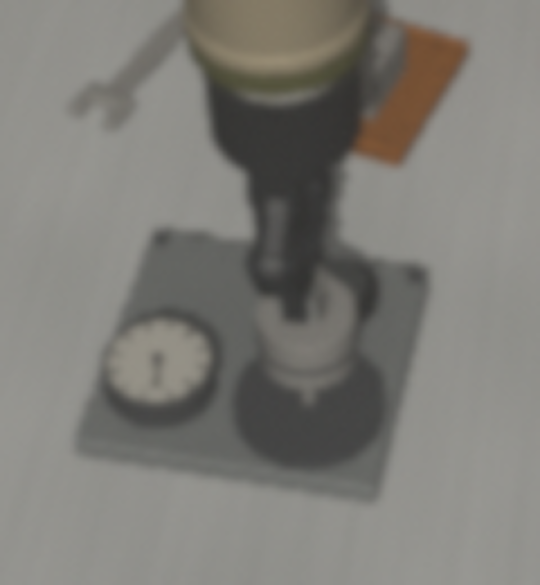

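>>> apply_moves --series '[[0, [0.004, -0.002, -0.004], 0], [0, [0.004, -0.002, -0.014], 0], [0, [0.004, -0.002, -0.024], 0], [0, [0.004, -0.002, -0.033], 0], [0, [0.004, -0.002, -0.033], 0]]'

```text
time: 18.42
tool_pos: [529.1, -25.0, 94.1]
tcp_rot: [-179.7, 1.3, 0.3]
ft_force: [0.4, -0.6, -3.0]
finger_gap: 22.2
```

>>> apply_moves --series '[[0, [0.001, 0, -0.002], 0], [0, [0.001, 0, -0.004], 0], [0, [0.001, 0, -0.004], 0]]'

```text
time: 18.8
tool_pos: [530.1, -25.0, 90.1]
tcp_rot: [-179.7, 1.3, 0.3]
ft_force: [-0.1, 0.0, -3.4]
finger_gap: 21.9
```

>>> apply_moves --series '[[0, [-0.002, 0.001, -0.002], 0], [0, [-0.002, 0.001, -0.004], 0], [0, [-0.002, 0.001, -0.004], 0]]'

```text
time: 19.18
tool_pos: [528.1, -24.0, 86.0]
tcp_rot: [-179.7, 1.3, 0.3]
ft_force: [0.3, -0.3, -4.1]
finger_gap: 22.4
```

>>> apply_moves --series '[[0, [0, 0, -0.002], 0], [0, [0, 0, -0.003], 0], [0, [0, 0, -0.003], 0]]'

```text
time: 19.55
tool_pos: [528.1, -24.0, 82.9]
tcp_rot: [-179.7, 1.3, 0.3]
ft_force: [-0.1, 0.1, -3.4]
finger_gap: 22.3
```

```bash
python3 - <<'E'
from h import *
np.set_printoptions(precision=1,suppress=True)
s=sense();print(s["tool_pos"],s["tcp_rot"],s["ft_force"],s["finger_gap"])
p=optics.snapshot("wrist");im=p["color"].copy()
a=np.linspace(0,2*np.pi,60)
def ring(p,im,r_,z,o,col=(0,255,0)):
    e=proj(p,[[o[0]+r_*np.cos(t),o[1]+r_*np.sin(t),z] for t in a]);cv2.polylines(im,[np.round(e*16).astype(np.int32)],True,col,1,shift=4)
ring(p,im,45,24,(525,-23.6))
u=24
for z in (u,u+38): ring(p,im,28,z,(525,-23.6),(0,0,255))
ring(p,im,12,u+68,(525,-23.6),(0,0,255))
cv2.imwrite("pics/w14.png",im)
E
```

```text
[528.1 -24.   82.9] [-179.7    1.3    0.3] [-0.1  0.1 -3.4] 22.311170349071563
```

View pics/w14.png

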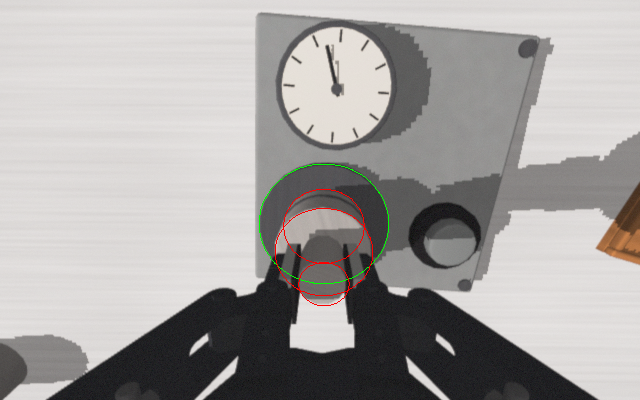

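>>> apply_moves --series '[[0, [-0.001, 0, -0.001], 0], [0, [-0.001, 0, -0.002], 0], [0, [-0.001, 0, -0.002], 0]]'

```text
time: 19.98
tool_pos: [527.8, -24.2, 82.3]
tcp_rot: [-179.8, 1.2, 0.3]
ft_force: [-3.3, -0.2, 6.3]
finger_gap: 22.3
```

>>> apply_moves --series '[[0, [0, 0, -0.001], 0], [0, [0, 0, -0.001], 0]]'

```text
time: 20.23
tool_pos: [528.0, -24.3, 82.4]
tcp_rot: [-179.8, 1.2, 0.3]
ft_force: [-4.5, 0.7, 7.1]
finger_gap: 22.2
```

>>> apply_moves --series '[[0.35, [0, 0, 0.0005], 0], [0.6, [0, 0, 0.0005], 0], [1, [0, 0, 0.0005], 0], [1, [0, 0, 0.0005], 0], [1, [0, 0, 0.02], 0]]'

```text
time: 20.85
tool_pos: [526.5, -24.0, 101.3]
tcp_rot: [-179.7, 1.4, 0.3]
ft_force: [-0.1, -0.5, -0.5]
finger_gap: 85.2
```

>>> apply_moves --series '[[1, [0, 0, 0.03], 0], [1, [0, 0, 0.08], 0], [1, [0.0, 0, 0.13], 0], [1, [0, 0, 0.15], 0], [1, [0, 0, 0.15], 0]]'

```text
time: 21.48
tool_pos: [527.6, -24.2, 253.8]
tcp_rot: [-179.8, 1.1, 0.3]
ft_force: [0.2, -0.6, -1.4]
finger_gap: 85.7
```

```bash
python3 - <<'E'
from h import *
np.set_printoptions(precision=1,suppress=True)
s=sense();print(s["tool_pos"],s["tcp_rot"],s["ft_force"],s["finger_gap"])
p=optics.snapshot("wrist");im=p["color"].copy();raw=im.copy()
a=np.linspace(0,2*np.pi,60)
def ring(p,im,r_,z,o,col=(0,255,0)):
    e=proj(p,[[o[0]+r_*np.cos(t),o[1]+r_*np.sin(t),z] for t in a]);cv2.polylines(im,[np.round(e*16).astype(np.int32)],True,col,1,shift=4)
ring(p,im,45,24,(525,-23.6))
u=24
for z in (u,u+38): ring(p,im,28,z,(525,-23.6),(0,0,255))
ring(p,im,12,u+68,(525,-23.6),(0,0,255))
cv2.imwrite("pics/w15.png",im)
cv2.imwrite("pics/w15a.png",cv2.resize(raw[40:250,240:640],None,fx=2,fy=2))
p=optics.snapshot("side");im=p["color"]
cv2.imwrite("pics/s15.png",cv2.resize(im[90:250,220:360],None,fx=3.7,fy=3.7,interpolation=cv2.INTER_CUBIC))
E
```

```text
[527.6 -24.2 253.8] [-179.8    1.1    0.3] [ 0.2 -0.6 -1.4] 85.65230490702218
```

View pics/w15.png

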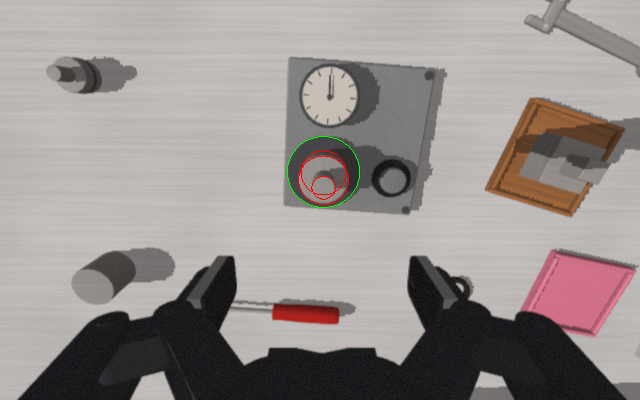

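View pics/s15.png

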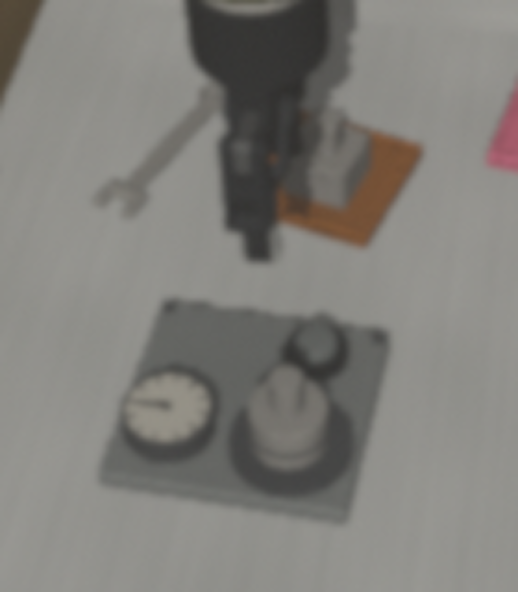

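View pics/w15a.png

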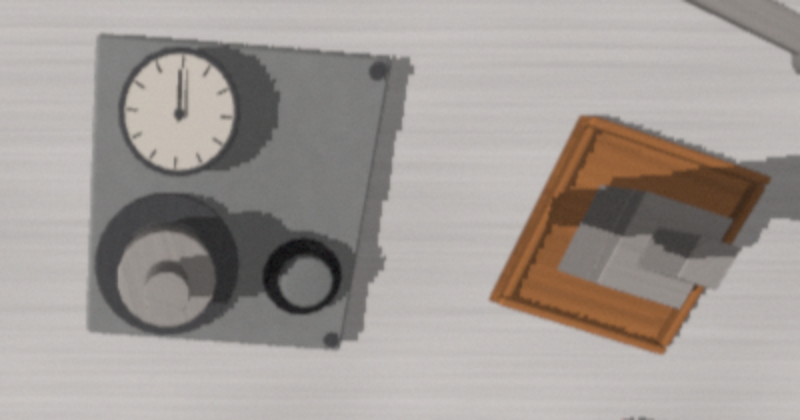

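The large bell stands flat and centred on the anvil, and the dial needle is back at 12. The master is upright in the wooden tray, the key is up, and the gripper is clear of everything.

```bash
python3 -c "
from bench import hand_in
print(hand_in())"
```

```text
the job is handed in; nothing more can be done
None
```

The job is done in the order asked and handed in at about 21.6 s on the robot's clock. `hand_in()` gives no verdict.

- **Zero key:** I pressed it with the master still on the anvil. The fingertips reached 32 mm, where the force rose sharply to 18.6 N, so it was at its stop. The key then came back up, and I did not press it again.
- **Master:** I lifted it straight off the stylus and set it down in the wooden tray, turned to line up with the tray. I lowered it until the wrist force showed contact. The last pictures show it upright, well inside the rim.
- **Large bell:** I picked it over the smaller bell and the plain cylinder, and lowered it over the stylus until it touched the anvil with a light force (about 7 N upward reading).

**Last checks:** Outlines drawn at the anvil's centre matched the bell to within a few millimetres. The dial needle returned to 12, as it read with the master on, and the gripper is open and clear above everything.

**What disagreed:**
- The tool had drifted to about 1.3° of tilt by the time it lowered the bell. The bell looked flat once released.
- Held at about 24 mm, the finger opening read 1–2 mm too small.

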